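# Sort hairbrush heads into the sample pens

## Task

Slide the three loose hairbrush heads flat along the bench, without lifting them, into the sorting pens: each goes fully inside the pen whose ledge carries the sample head of the same shape (square or round). Leave the finished brush and the stack of covers where they are.

Things in the scene. Friction and masses are not known exactly. Their poses are not given: they have to be found in the camera images.
- head_square_1: Square hairbrush head lying pins up: teal plastic shell 14 mm tall and 70 x 70 mm, black cushion on it and black pins up to 32 mm (pins and cushion stand at least 8 mm inside the shell's edge). 90 g. Origin: centre of its underside, on the bench; z up; its x and y run along the sides. The two square heads are alike.
- head_square_2: Square hairbrush head lying pins up: teal plastic shell 14 mm tall and 70 x 70 mm, black cushion on it and black pins up to 32 mm (pins and cushion stand at least 8 mm inside the shell's edge). 90 g. Origin: centre of its underside, on the bench; z up; its x and y run along the sides.
- head_round: Round hairbrush head lying pins up: teal plastic shell 14 mm tall and 76 mm in diameter, black cushion on it and black pins up to 32 mm (pins and cushion stand at least 8 mm inside the shell's edge). 90 g. Origin: centre of its underside, on the bench; z up
- pen_left: The left (+y) pen: fixed U-shaped, mouth open to the middle of the bench. Origin: middle of the mouth, at bench height; x along the mouth, +y into the pen. Inside 400 mm (x) by 130 mm deep; aluminium walls 8 mm thick, 30 mm tall on three sides; no floor or step. Behind the back wall a plywood ledge, 30 mm tall, reaches 230 mm from the mouth and carries one sample head.
- pen_right: The right (-y) pen: fixed U-shaped, mouth open to the middle of the bench. Origin: middle of the mouth, at bench height; x along the mouth, -y into the pen. Inside 400 mm (x) by 130 mm deep; aluminium walls 8 mm thick, 30 mm tall on three sides; no floor or step. Behind the back wall a plywood ledge, 30 mm tall, reaches 230 mm from the mouth and carries one sample head.
- sample_square: sample square hairbrush head, fixed on the ledge of one pen (30 mm up; left pen if its y is positive, right pen if negative): that pen is for the square heads. Same make and size as the loose ones. Origin: centre of its underside.
- sample_round: sample round hairbrush head, fixed on the ledge of one pen (30 mm up; left pen if its y is positive, right pen if negative): that pen is for the round heads. Same make and size as the loose ones. Origin: centre of its underside.
- brush: bystander: a finished teal paddle hairbrush lying pins down, head 85 x 74 mm, handle along its +x, 185 mm long and 40 mm tall in all. Origin: under the middle of its head.
- covers: bystander: a stack of teal brush covers, about 87 x 80 mm, 40 mm tall. Origin: centre of its underside.
Things that resemble listed ones, but are neither listed nor needed, are in the scene too. What is shaped like the head_round but yellow is not meant.

How it is judged:
By the outcome, as a careful person would: the job done as asked, in the order asked, and still so for the second after the job is handed in, with the robot touching nothing.
It also fails if it takes over 64 s, if anything falls off the work surface, if the arm or the gripper's body presses on something with over 40 N, if the wrist force passes 120 N, or if a joint passes its speed limit or range.

## Robot

A 6-joint arm with a two-finger parallel gripper is mounted at the origin on the work surface. World frame = base frame: x ahead of the robot, y to its left, z up, the work surface at z = 0. Lengths are in m, angles in rad, forces in N, time in s.
With the tool pointing down it reaches from about 0.375 to 0.975 m from the base axis. Payload 3.8 kg.
Tool frame: the origin (TCP) lies at the very end of the fingers, on their centre line; the grasp point (between the pads) lies 19 mm behind it; z points along the fingers, y is the line along which they close (so a half turn about z gives the same grasp; the last joint's range is limited). The gripper opens to 85 mm and grips with 20 to 120 N. Pads are 22 mm wide; open, the fingers measure 114 mm over their backs; the gripper's body (76 mm by 85 mm) begins 54 mm behind the grasp point. The pads swing forward as they close: fully open they stand 13 mm farther back than shut.
Start: joints at [1.137, 0.264, 1.604, -0, 1.274, -0.037], TCP at [0.261, 0.623, 0.231] pointing down, gripper open.
Joint ranges: [-2.63, 2.63], [-0.94, 2.18], [0.31, 2.57], [-1.31, 4.45], [0, 2.66], [-2.55, 2.55]. Speed limits (rad/s): [2.57, 2.57, 3.14, 3.14, 3.14, 3.14].

## Interface

Orientations are given as a rotation vector (axis times angle).
In Python, from workcell import read_state, read_camera, calibration, finish_job gives the robot as it stands.
- The arm moves only by the tool step_arm, never from a script. Its argument "commands" is a list of rows, each an object of numbers: "fingers": the gripper's target within -1 to 1 (shut at 1, half-way at 0, fully open at -1); "dx", "dy", "dz": the shift along the tool's x, y, z in m; "roll": the turn about the tool's z in degrees. In form: [{"fingers": .., "dx": .., "dy": .., "dz": .., "roll": ..}, ...]. A call has 1 to 8 rows; each row is the pose to reach, as a shift and turn from the pose commanded when the call began, along the tool's axes at that moment; what a row does not reach only later rows make up. A row lasts 1/8 s, in which the tool goes at most 62.5 mm and 10.7 degrees, less where a joint would pass 70% of its speed; a pose out of reach is approached as far as the arm can. A call with a gripper value outside its range is refused whole. The fingers move at their own pace and stop on an object; "squeeze" is the grip in N (left out, the last holds). Time passes only in rows, so rows that repeat a pose let the fingers close. It gives the time, the measured TCP pose, the force, the opening and the grip force at its end, in the units of the state.
- read_state(): the state, without advancing time (a new reading comes with each control period).
- read_camera(name): name is "scene" or "top"; returns (picture, depth): 480x640x3 uint8, blue, green, red; 480x640 float32, m along the optical axis (not along the pixel's ray), 0 where there is no reading.
- calibration(name): a dict with "intrinsics" (3x3 intrinsics, pixels), "k1" (the pictures are not rectified: a ray, as slopes to the right and down, at radius r is drawn at 1 + k1 r^2 times it, then the intrinsics apply), "world_to_cam" (4x4, takes a point from world to camera coordinates). Camera axes: x right, y up, looking along -z (the intrinsics and any distortion apply to the point x, -y, -z); pixel columns grow to the right and rows downward; lengths in m; the calibration is good to about 2 mm. A picture is of the moment at which its call begins. calibration takes no time and is no camera call.
- finish_job(): hands the job in; it is judged then, once.
The state is a dict: "time": time; "q": joint angles; "joint_vel": joint speeds; "joint_torque": joint torques, N m; "tool_pos": TCP position; "tcp_rot": TCP orientation; "wrist_force": force on the tool from outside, world axes, zero at the start; "torque": the same for the moment, N m; "width": opening from 0.0 (shut) to 1.0 (fully open); "grip_force": force on a finger pad.
Only numpy, scipy, OpenCV 4.12 (cv2) and the standard library are available. Lean on these libraries where they do the work, as an engineer would, in place of code of your own. Each camera call takes 0.05 s, during which the arm holds its last target. There are 200 camera calls.

## Working session

There is one attempt and no reset: what is moved stays moved. The work goes in short steps, Python scripts to look and compute and a tool call to move; the robot and the scene stay as the last step left them, time stands still between calls to the robot, and variables do not carry over. Pictures are saved under pics/ and viewed, at most 10 in all, crops included, and the job is handed in when it is done.

Besides the shell and the picture viewer there is one more tool, called after "Request:" in YAML: its name, and indented under it one key for each argument. step_arm: Moves the arm, as the interface text tells. Its arguments: {"type":"object","properties":{"commands":{"type":"array","items":{"type":"object","properties":{"fingers":{"type":"number"},"dx":{"type":"number"},"dy":{"type":"number"},"dz":{"type":"number"},"roll":{"type":"number"}}}},"squeeze":{"type":"number"}},"required":["commands"]}

```bash
mkdir -p pics
cat > h.py <<'E'
import numpy as np, cv2
from workcell import *
def unproj(name,d,uv):
    c=calibration(name);K=np.array(c["intrinsics"]);k1=c["k1"];T=np.linalg.inv(np.array(c["world_to_cam"]))
    out=[]
    for u,v in uv:
        x=np.linalg.solve(K,[u,v,1])[:2];
        s=cv2.undistortPoints(np.array([[[u,v]]],float),K,np.array([k1,0,0,0.]))[0,0]
        z=d[int(v),int(u)]
        out.append((T@[s[0]*z,-s[1]*z,-z,1])[:3])
    return np.array(out)
E
python3 - <<'E'
from h import *
for n in("top","scene"):
    p,d=read_camera(n);cv2.imwrite(f"pics/{n}0.png",p);np.save(n+"0",d)
    print(n,calibration(n)["k1"])
print(read_state())
E
```

```text
top -0.025535532363920223
scene -0.09688493248399685
{'time': 0.1, 'q': array([ 1.13705816e+00,  2.64717727e-01,  1.60526893e+00,  3.47268892e-05,
        1.27369744e+00, -3.68808548e-02]), 'joint_vel': array([-7.38787019e-05, -1.76726958e-05, -3.03171815e-03,  8.29873586e-04,
       -3.37291627e-04, -1.17051441e-04]), 'joint_torque': array([ 8.97559075e-04, -5.16707110e+01, -3.68587947e+01,  1.01266548e-04,
        6.34315104e-03,  2.69627145e-05]), 'tool_pos': array([0.26059763, 0.62193533, 0.23004262]), 'tcp_rot': array([-0.61921212, -3.07943247,  0.00318201]), 'wrist_force': array([ 0.56986305, -0.55200611,  0.98663302]), 'torque': array([-0.00882465,  0.01049353,  0.02325161]), 'grip_force': 0.0, 'width': 1.0024233235780176}
```

View pics/top0.png

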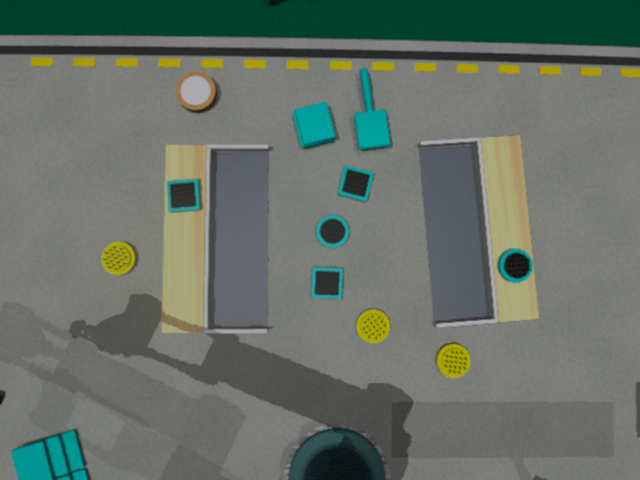

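View pics/scene0.png

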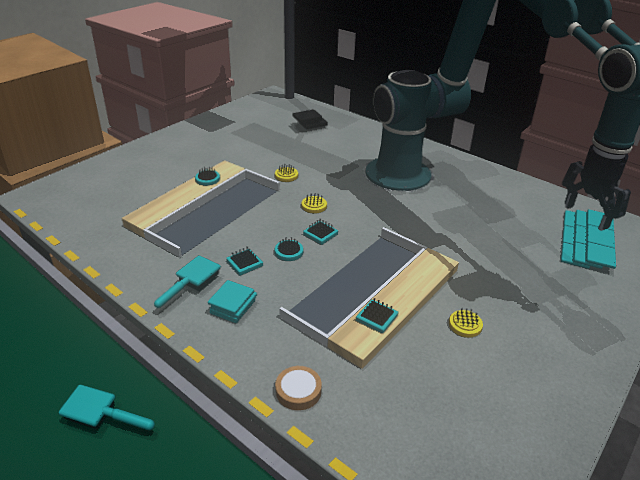

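The top view (x up, y left) shows the loose squares at (327,283) and (356,184) and the loose round at (333,231). The square sample is at (183,195) on the left ledge and the round sample at (516,265) on the right ledge. So the squares go left (+y) and the round goes right (-y).

Possible mix-ups:
- Yellow rounds at (373,326), (453,360) and (118,258).
- The brush at (372,130) and the covers at (314,125).
- The teal pile at (50,455).

I choose the three teal pins-up heads in the middle.

Run:
```python
from h import *
p=cv2.imread("pics/top0.png");d=np.load("top0.npy")
cv2.imwrite("pics/crop.png",cv2.resize(p[90:370,150:550],None,fx=2,fy=2,interpolation=cv2.INTER_CUBIC))
hsv=cv2.cvtColor(p,cv2.COLOR_BGR2HSV)
m=cv2.inRange(hsv,(80,120,60),(100,255,255));m2=cv2.inRange(hsv,(22,150,100),(34,255,255))
for nm,M in(("teal",m),("yel",m2)):
  for c in cv2.findContours(M,cv2.RETR_EXTERNAL,cv2.CHAIN_APPROX_NONE)[0]:
    if cv2.contourArea(c)<300: continue
    uv=c[:,0,:]; ctr=uv.mean(0)
    K=calibration("top");
    # plane of shell top
    c4=np.array(K["intrinsics"]);T=np.linalg.inv(np.array(K["world_to_cam"]))
    s=cv2.undistortPoints(uv[:,None].astype(float),c4,np.array([K["k1"],0,0,0.]))[:,0]
    r=np.c_[s[:,0],-s[:,1],-np.ones(len(s))]@T[:3,:3].T
    z0=.014 if nm=="teal" else .01
    if 140<ctr[0]<210 or ctr[0]>500: z0=.044
    W=T[:3,3]+r*((z0-T[2,3])/r[:,2])[:,None]
    R=cv2.minAreaRect((W[:,:2]*1000).astype(np.float32))
    print(nm,ctr.round(),"c",np.round(R[0]),"size",np.round(R[1]),"ang",round(R[2],1),"zmed",unproj("top",d,uv[::5])[:,2].round(3)[:6])
print("pen/walls",unproj("top",d,[(268,148),(268,329),(209,148),(209,329),(420,143),(436,324),(481,140),(495,321),(197,92),(60,330),(240,240),(460,240)]).round(3))
```

```text
teal [ 52. 460.] c [ 28. 631.] size [111. 150.] ang 16.8 zmed [0.003 0.009 0.01  0.012 0.018 0.017]
teal [327. 283.] c [429.  26.] size [69. 68.] ang 87.3 zmed [0.014 0.015 0.014 0.014 0.015 0.014]
teal [515. 265.] c [ 472. -386.] size [72. 70.] ang 89.1 zmed [0.045 0.044 0.044 0.044 0.042 0.049]
teal [332. 231.] c [544.  15.] size [72. 72.] ang 0.6 zmed [0.011 0.014 0.012 0.015 0.011 0.014]
teal [183. 195.] c [617. 342.] size [67. 68.] ang 5.5 zmed [0.043 0.045 0.044 0.043 0.043 0.045]
teal [355. 183.] c [653. -37.] size [69. 69.] ang 76.5 zmed [0.013 0.016 0.012 0.014 0.014 0.017]
teal [314. 125.] c [787.  59.] size [96. 83.] ang 15.3 zmed [-0.001  0.039  0.042  0.039  0.04   0.044]
teal [370. 113.] c [830. -67.] size [190.  76.] ang 7.9 zmed [0.038 0.033 0.04  0.037 0.038 0.037]
teal [331.  18.] c [1038.   38.] size [ 114. 1521.] ang 1.2 zmed [-0.029 -0.029 -0.03  -0.027 -0.03  -0.031]
yel [453. 360.] c [ 258. -258.] size [74. 73.] ang 44.4 zmed [0.015 0.01  0.006 0.01  0.005 0.012]
yel [373. 326.] c [334. -77.] size [72. 73.] ang 45.1 zmed [0.015 0.014 0.015 0.013 0.014 0.011]
yel [118. 258.] c [478. 494.] size [72. 74.] ang 46.4 zmed [0.012 0.012 0.016 0.017 0.012 0.013]
pen/walls [[ 0.727  0.161  0.03 ]
 [ 0.324  0.156  0.006]
 [ 0.726  0.293  0.03 ]
 [ 0.326  0.282  0.029]
 [ 0.744 -0.181  0.03 ]
 [ 0.34  -0.215  0.028]
 [ 0.753 -0.319  0.031]
 [ 0.348 -0.345  0.031]
 [ 0.856  0.325  0.023]
 [ 0.315  0.624 -0.   ]
 [ 0.522  0.224 -0.004]
 [ 0.527 -0.279  0.001]]
```

View pics/crop.png

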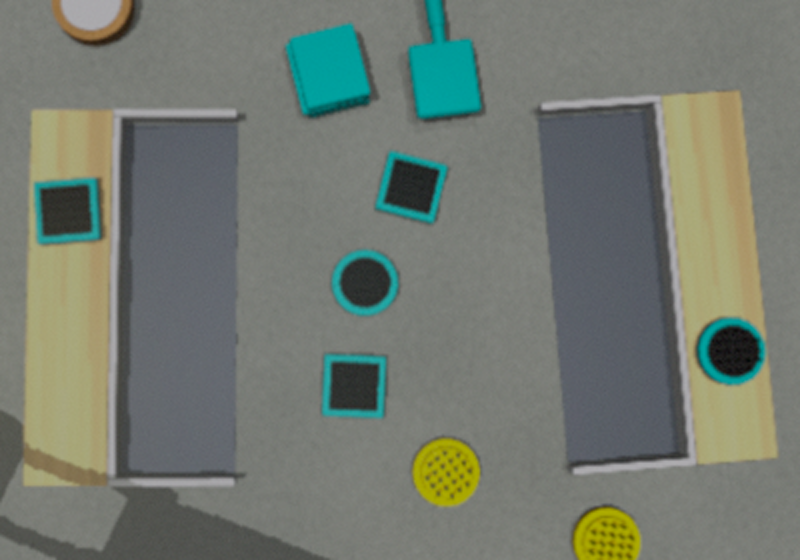

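The crop confirms the choice: the two teal squares and the teal round, pins up, between the pens. I'll push each one with the half-open fingers set across the push direction. The first move goes to the -y side of head_square_1.

Request:
step_arm:
  commands:
    - {"fingers": 0, "dx": -0.05, "dy": -0.07, "dz": 0, "roll": 9}
    - {"fingers": 0, "dx": -0.09, "dy": -0.12, "dz": 0, "roll": 18}
    - {"fingers": 0, "dx": -0.125, "dy": -0.168, "dz": 0, "roll": 27}
    - {"fingers": 0, "dx": -0.16, "dy": -0.215, "dz": 0, "roll": 36}
    - {"fingers": 0, "dx": -0.195, "dy": -0.262, "dz": 0, "roll": 45}
    - {"fingers": 0, "dx": -0.23, "dy": -0.31, "dz": 0, "roll": 54}
    - {"fingers": 0, "dx": -0.265, "dy": -0.356, "dz": 0, "roll": 62}
    - {"fingers": 0, "dx": -0.3, "dy": -0.403, "dz": 0, "roll": 67.3}

```text
time: 1.1
tool_pos: [0.3811, 0.1354, 0.2311]
tcp_rot: [2.225, 2.217, 0.001]
wrist_force: [1.2, 0.0, 0.3]
width: 0.499
grip_force: 0.0
```

Request:
step_arm:
  commands:
    - {"fingers": 0, "dx": -0.06, "dy": 0.016, "dz": 0.02, "roll": 0}
    - {"fingers": 0, "dx": -0.12, "dy": 0.032, "dz": 0.04, "roll": 0}
    - {"fingers": 0, "dx": -0.17, "dy": 0.048, "dz": 0.08, "roll": 0}
    - {"fingers": 0, "dx": -0.185, "dy": 0.048, "dz": 0.12, "roll": 0}
    - {"fingers": 0, "dx": -0.185, "dy": 0.048, "dz": 0.16, "roll": 0}
    - {"fingers": 0, "dx": -0.185, "dy": 0.048, "dz": 0.2, "roll": 0}
    - {"fingers": 0, "dx": -0.185, "dy": 0.048, "dz": 0.218, "roll": 0}
    - {"fingers": 0, "dx": -0.185, "dy": 0.048, "dz": 0.226, "roll": 0}

```text
time: 2.1
tool_pos: [0.4276, -0.0476, 0.0037]
tcp_rot: [-2.22, -2.219, 0.003]
wrist_force: [-0.1, 0.2, 0.4]
width: 0.501
grip_force: 0.0
```

Run:
```python
from h import *
p,d=read_camera("scene");cv2.imwrite("pics/s1.png",cv2.resize(p[130:330,200:460],None,fx=3,fy=3))
```

```text
(no output)
```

View pics/s1.png

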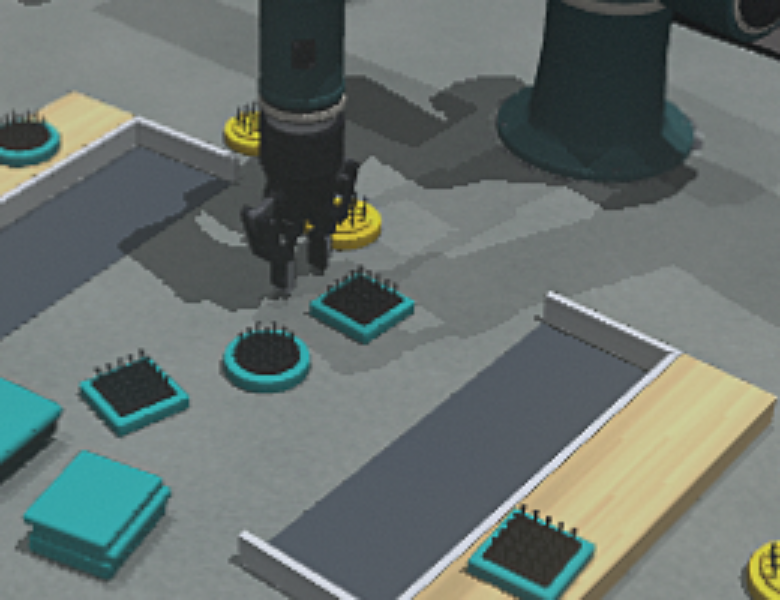

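The half-open fingers are just behind the square head at about (360,300) in the crop, with their tips near the bench and clear of the yellow head. Pushing +y.

Request:
step_arm:
  commands:
    - {"fingers": 0, "dx": 0.01, "dy": 0.002, "dz": 0, "roll": 0}
    - {"fingers": 0, "dx": 0.022, "dy": 0.002, "dz": 0, "roll": 0}
    - {"fingers": 0, "dx": 0.036, "dy": 0.002, "dz": 0, "roll": 0}
    - {"fingers": 0, "dx": 0.052, "dy": 0.002, "dz": 0, "roll": 0}
    - {"fingers": 0, "dx": 0.068, "dy": 0.002, "dz": 0, "roll": 0}
    - {"fingers": 0, "dx": 0.084, "dy": 0.002, "dz": 0, "roll": 0}
    - {"fingers": 0, "dx": 0.1, "dy": 0.002, "dz": 0, "roll": 0}
    - {"fingers": 0, "dx": 0.116, "dy": 0.002, "dz": 0, "roll": 0}

```text
time: 3.15
tool_pos: [0.4311, 0.0694, 0.0052]
tcp_rot: [-2.222, -2.221, 0.0]
wrist_force: [0.0, -1.7, 0.9]
width: 0.499
grip_force: 0.6
```

```bash
cat >> h.py <<'E'
def heads(fn):
    p,d=read_camera("top");cv2.imwrite(fn,p)
    M=cv2.inRange(cv2.cvtColor(p,cv2.COLOR_BGR2HSV),(80,120,60),(100,255,255))
    K=calibration("top");c4=np.array(K["intrinsics"]);T=np.linalg.inv(np.array(K["world_to_cam"]))
    for c in cv2.findContours(M,cv2.RETR_EXTERNAL,cv2.CHAIN_APPROX_NONE)[0]:
        if not 100<cv2.contourArea(c)<3000: continue
        uv=c[:,0,:].astype(float)
        s=cv2.undistortPoints(uv[:,None],c4,np.array([K["k1"],0,0,0.]))[:,0]
        r=np.c_[s[:,0],-s[:,1],-np.ones(len(s))]@T[:3,:3].T
        W=T[:3,3]+r*((.014-T[2,3])/r[:,2])[:,None]
        R=cv2.minAreaRect((W[:,:2]*1000).astype(np.float32))
        print(uv.mean(0).round(),"c",np.round(R[0]),"size",np.round(R[1]),"ang",round(R[2],1))
E
python3 -c "
from h import *
heads('pics/t1.png')"
```

```text
[ 52. 461.] c [ 28. 630.] size [112. 150.] ang 16.8
[307. 447.] c [69. 67.] size [73. 80.] ang 4.9
[515. 265.] c [ 472. -401.] size [72. 76.] ang 0.4
[332. 231.] c [544.  15.] size [72. 72.] ang 0.6
[183. 195.] c [622. 351.] size [69. 70.] ang 5.5
[355. 183.] c [653. -37.] size [69. 69.] ang 76.5
[314. 125.] c [787.  59.] size [96. 83.] ang 15.3
[370. 113.] c [830. -67.] size [189.  76.] ang 7.9
```

View pics/t1.png

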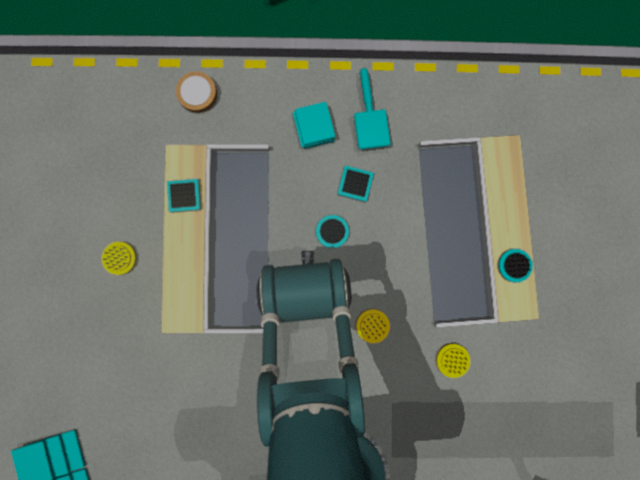

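The arm hides the head here at (305,290), but the -1.7 N push force shows it is moving. I'll carry on into the pen, then back off and rise.

Request:
step_arm:
  commands:
    - {"fingers": 0, "dx": 0.015, "dy": 0, "dz": 0, "roll": 0}
    - {"fingers": 0, "dx": 0.031, "dy": 0, "dz": 0, "roll": 0}
    - {"fingers": 0, "dx": 0.047, "dy": 0, "dz": 0, "roll": 0}
    - {"fingers": 0, "dx": 0.063, "dy": 0, "dz": 0, "roll": 0}
    - {"fingers": 0, "dx": 0.079, "dy": 0, "dz": 0, "roll": 0}
    - {"fingers": 0, "dx": 0.092, "dy": 0, "dz": 0, "roll": 0}
    - {"fingers": 0, "dx": 0.1, "dy": 0, "dz": 0, "roll": 0}
    - {"fingers": 0, "dx": 0.106, "dy": 0, "dz": 0, "roll": 0}

```text
time: 4.2
tool_pos: [0.4312, 0.1747, 0.0053]
tcp_rot: [2.222, 2.221, -0.0]
wrist_force: [0.7, -0.4, 1.3]
width: 0.502
grip_force: 0.5
```

Request:
step_arm:
  commands:
    - {"fingers": 0, "dx": -0.01, "dy": 0, "dz": 0, "roll": 0}
    - {"fingers": 0, "dx": -0.02, "dy": 0, "dz": -0.04, "roll": 0}
    - {"fingers": 0, "dx": -0.03, "dy": 0, "dz": -0.09, "roll": 0}
    - {"fingers": 0, "dx": -0.07, "dy": 0.05, "dz": -0.11, "roll": 0}
    - {"fingers": 0, "dx": -0.11, "dy": 0.09, "dz": -0.11, "roll": 0}
    - {"fingers": 0, "dx": -0.15, "dy": 0.13, "dz": -0.11, "roll": 0}
    - {"fingers": 0, "dx": -0.19, "dy": 0.17, "dz": -0.11, "roll": 0}
    - {"fingers": 0, "dx": -0.23, "dy": 0.21, "dz": -0.11, "roll": 0}

```text
time: 5.2
tool_pos: [0.6417, -0.0586, 0.1151]
tcp_rot: [-2.223, -2.219, 0.0]
wrist_force: [0.3, -0.1, 0.4]
width: 0.501
grip_force: 0.0
```

Request:
step_arm:
  commands:
    - {"fingers": 0, "dx": -0.04, "dy": 0.01, "dz": 0, "roll": 0}
    - {"fingers": 0, "dx": -0.055, "dy": 0.013, "dz": 0, "roll": 0}

```text
time: 5.45
tool_pos: [0.654, -0.1142, 0.1148]
tcp_rot: [-2.225, -2.217, 0.001]
wrist_force: [-0.4, 0.3, -0.1]
width: 0.498
grip_force: 0.0
```

```bash
python3 -c "
from h import *
heads('pics/t2.png')"
```

```text
[ 52. 460.] c [ 28. 630.] size [112. 150.] ang 17.2
[240. 283.] c [427. 221.] size [69. 69.] ang 0.6
[520. 268.] c [ 467. -409.] size [54. 74.] ang 61.5
[332. 231.] c [544.  15.] size [72. 72.] ang 0.6
[183. 195.] c [622. 351.] size [69. 70.] ang 5.4
[355. 183.] c [653. -36.] size [69. 69.] ang 76.2
[314. 125.] c [787.  59.] size [95. 83.] ang 15.3
[370. 113.] c [830. -67.] size [189.  75.] ang 7.9
```

head_square_1 is in the pen at (0.427, 0.221). Next is square 2.

Request:
step_arm:
  commands:
    - {"fingers": 0, "dx": 0, "dy": 0, "dz": 0.045, "roll": 0}
    - {"fingers": 0, "dx": 0, "dy": 0, "dz": 0.085, "roll": 0}
    - {"fingers": 0, "dx": 0, "dy": 0, "dz": 0.102, "roll": 0}
    - {"fingers": 0, "dx": 0, "dy": 0, "dz": 0.11, "roll": 0}
    - {"fingers": 0, "dx": 0.012, "dy": 0, "dz": 0.11, "roll": 0}
    - {"fingers": 0, "dx": 0.024, "dy": 0, "dz": 0.11, "roll": 0}
    - {"fingers": 0, "dx": 0.036, "dy": 0, "dz": 0.11, "roll": 0}
    - {"fingers": 0, "dx": 0.05, "dy": 0, "dz": 0.11, "roll": 0}

```text
time: 6.5
tool_pos: [0.6548, -0.0599, 0.0063]
tcp_rot: [2.221, 2.22, 0.002]
wrist_force: [-0.3, -0.7, 1.2]
width: 0.503
grip_force: 0.3
```

Request:
step_arm:
  commands:
    - {"fingers": 0, "dx": 0.015, "dy": 0, "dz": 0, "roll": 0}
    - {"fingers": 0, "dx": 0.031, "dy": 0, "dz": 0, "roll": 0}
    - {"fingers": 0, "dx": 0.047, "dy": 0, "dz": 0, "roll": 0}
    - {"fingers": 0, "dx": 0.063, "dy": 0, "dz": 0, "roll": 0}
    - {"fingers": 0, "dx": 0.079, "dy": 0, "dz": 0, "roll": 0}
    - {"fingers": 0, "dx": 0.095, "dy": 0, "dz": 0, "roll": 0}
    - {"fingers": 0, "dx": 0.111, "dy": 0, "dz": 0, "roll": 0}
    - {"fingers": 0, "dx": 0.127, "dy": 0, "dz": 0, "roll": 0}

```text
time: 7.5
tool_pos: [0.6541, 0.0672, 0.0052]
tcp_rot: [-2.222, -2.221, 0.0]
wrist_force: [-0.2, -0.6, -0.1]
width: 0.497
grip_force: 0.3
```

Run:
```python
from h import *
heads('pics/t3.png')
p,d=read_camera("scene");cv2.imwrite("pics/s3.png",cv2.resize(p[130:380,150:460],None,fx=2,fy=2))
```

```text
[ 52. 460.] c [ 28. 630.] size [112. 150.] ang 17.1
[240. 283.] c [427. 220.] size [69. 69.] ang 0.6
[515. 265.] c [ 472. -400.] size [74. 73.] ang 89.1
[183. 195.] c [622. 351.] size [69. 70.] ang 5.4
[311. 110.] c [823.  68.] size [27. 81.] ang 8.2
[370. 113.] c [830. -67.] size [189.  75.] ang 7.9
```

View pics/s3.png

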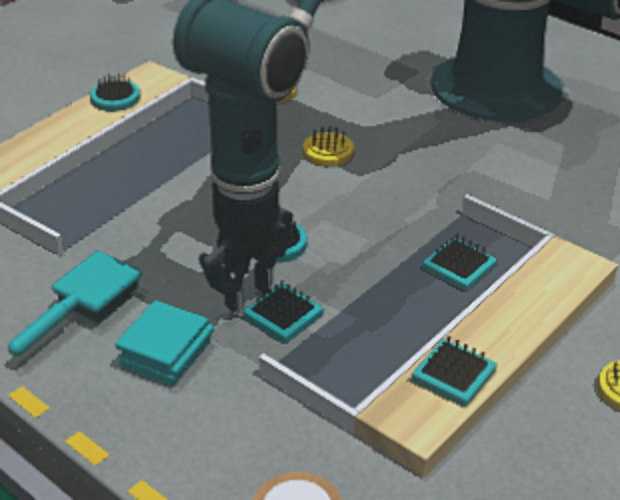

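Square 2 at (285,310) is flush against the fingers and clear of the pen's end wall at (265,360), and square 1 is inside the pen. I'll finish this push, then move to the +y side of the round head.

Request:
step_arm:
  commands:
    - {"fingers": 0, "dx": 0.015, "dy": 0, "dz": 0, "roll": 0}
    - {"fingers": 0, "dx": 0.031, "dy": 0, "dz": 0, "roll": 0}
    - {"fingers": 0, "dx": 0.047, "dy": 0, "dz": 0, "roll": 0}
    - {"fingers": 0, "dx": 0.063, "dy": 0, "dz": 0, "roll": 0}
    - {"fingers": 0, "dx": 0.079, "dy": 0, "dz": 0, "roll": 0}
    - {"fingers": 0, "dx": 0.094, "dy": 0, "dz": 0, "roll": 0}
    - {"fingers": 0, "dx": 0.104, "dy": 0, "dz": 0, "roll": 0}
    - {"fingers": 0, "dx": 0.11, "dy": 0, "dz": 0, "roll": 0}

```text
time: 8.6
tool_pos: [0.6543, 0.1768, 0.0053]
tcp_rot: [2.221, 2.221, -0.0]
wrist_force: [0.5, -0.7, -0.2]
width: 0.501
grip_force: 0.3
```

Request:
step_arm:
  commands:
    - {"fingers": 0, "dx": -0.01, "dy": 0, "dz": 0, "roll": 0}
    - {"fingers": 0, "dx": -0.02, "dy": 0, "dz": -0.04, "roll": 0}
    - {"fingers": 0, "dx": -0.03, "dy": 0, "dz": -0.09, "roll": 0}
    - {"fingers": 0, "dx": -0.05, "dy": -0.04, "dz": -0.1, "roll": 0}
    - {"fingers": 0, "dx": -0.07, "dy": -0.08, "dz": -0.1, "roll": 0}
    - {"fingers": 0, "dx": -0.085, "dy": -0.11, "dz": -0.1, "roll": 0}
    - {"fingers": 0, "dx": -0.085, "dy": -0.11, "dz": -0.1, "roll": 0}

```text
time: 9.48
tool_pos: [0.5415, 0.0892, 0.1048]
tcp_rot: [-2.224, -2.218, 0.003]
wrist_force: [0.3, -0.3, -0.1]
width: 0.5
grip_force: 0.0
```

```bash
python3 -c "
from h import *
heads('pics/t4.png')"
```

```text
[ 52. 460.] c [ 28. 630.] size [112. 150.] ang 17.0
[229. 282.] c [427. 237.] size [69. 35.] ang 0.6
[515. 265.] c [ 472. -400.] size [74. 73.] ang 89.1
[183. 195.] c [622. 351.] size [69. 70.] ang 5.4
[236. 180.] c [645. 223.] size [66. 70.] ang 0.7
[314. 125.] c [787.  59.] size [95. 82.] ang 15.1
[370. 113.] c [830. -67.] size [190.  75.] ang 7.7
```

Request:
step_arm:
  commands:
    - {"fingers": 0, "dx": 0, "dy": 0.002, "dz": 0.045, "roll": 0}
    - {"fingers": 0, "dx": 0, "dy": 0.002, "dz": 0.08, "roll": 0}
    - {"fingers": 0, "dx": 0, "dy": 0.002, "dz": 0.094, "roll": 0}
    - {"fingers": 0, "dx": 0, "dy": 0.002, "dz": 0.1, "roll": 0}
    - {"fingers": 0, "dx": -0.012, "dy": 0.002, "dz": 0.1, "roll": 0}
    - {"fingers": 0, "dx": -0.024, "dy": 0.002, "dz": 0.1, "roll": 0}
    - {"fingers": 0, "dx": -0.036, "dy": 0.002, "dz": 0.1, "roll": 0}
    - {"fingers": 0, "dx": -0.05, "dy": 0.002, "dz": 0.1, "roll": 0}

```text
time: 10.52
tool_pos: [0.5467, 0.0403, 0.0061]
tcp_rot: [2.222, 2.22, 0.002]
wrist_force: [1.3, 1.5, 1.0]
width: 0.504
grip_force: 0.8
```

Request:
step_arm:
  commands:
    - {"fingers": 0, "dx": -0.015, "dy": 0, "dz": 0, "roll": 0}
    - {"fingers": 0, "dx": -0.031, "dy": 0, "dz": 0, "roll": 0}
    - {"fingers": 0, "dx": -0.047, "dy": 0, "dz": 0, "roll": 0}
    - {"fingers": 0, "dx": -0.063, "dy": 0, "dz": 0, "roll": 0}
    - {"fingers": 0, "dx": -0.079, "dy": 0, "dz": 0, "roll": 0}
    - {"fingers": 0, "dx": -0.095, "dy": 0, "dz": 0, "roll": 0}
    - {"fingers": 0, "dx": -0.111, "dy": 0, "dz": 0, "roll": 0}
    - {"fingers": 0, "dx": -0.127, "dy": 0, "dz": 0, "roll": 0}

```text
time: 11.52
tool_pos: [0.546, -0.0869, 0.0053]
tcp_rot: [-2.222, -2.221, 0.0]
wrist_force: [0.1, 1.8, 2.2]
width: 0.501
grip_force: 1.4
```

Run:
```python
from h import *
heads('pics/t5.png')
p,d=read_camera("scene");cv2.imwrite("pics/s5.png",cv2.resize(p[130:380,100:460],None,fx=2,fy=2))
```

```text
[ 52. 460.] c [ 28. 630.] size [112. 150.] ang 16.8
[240. 283.] c [427. 221.] size [69. 69.] ang 0.6
[515. 265.] c [ 472. -400.] size [74. 73.] ang 89.1
[183. 195.] c [622. 351.] size [69. 70.] ang 5.5
[241. 186.] c [644. 223.] size [68. 70.] ang 0.7
[314. 125.] c [787.  59.] size [95. 83.] ang 15.1
[370. 113.] c [830. -67.] size [189.  75.] ang 7.9
```

View pics/s5.png

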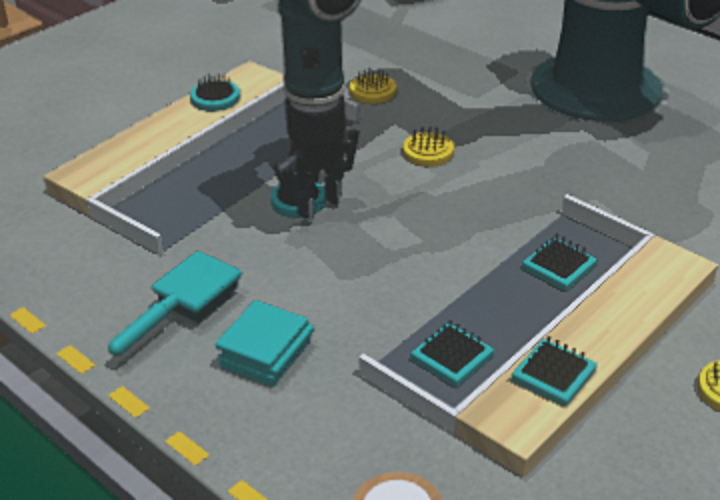

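Both squares are inside the left pen at (560,262) and (452,350). The round head at (297,197) sits cradled against the fingers on its way to the right pen. I'll finish that push and retreat.

Request:
step_arm:
  commands:
    - {"fingers": 0, "dx": -0.015, "dy": 0, "dz": 0, "roll": 0}
    - {"fingers": 0, "dx": -0.032, "dy": 0, "dz": 0, "roll": 0}
    - {"fingers": 0, "dx": -0.05, "dy": 0, "dz": 0, "roll": 0}
    - {"fingers": 0, "dx": -0.068, "dy": 0, "dz": 0, "roll": 0}
    - {"fingers": 0, "dx": -0.086, "dy": 0, "dz": 0, "roll": 0}
    - {"fingers": 0, "dx": -0.104, "dy": 0, "dz": 0, "roll": 0}
    - {"fingers": 0, "dx": -0.12, "dy": 0, "dz": 0, "roll": 0}
    - {"fingers": 0, "dx": -0.135, "dy": 0, "dz": 0, "roll": 0}

```text
time: 12.62
tool_pos: [0.546, -0.2219, 0.0053]
tcp_rot: [-2.222, -2.22, -0.0]
wrist_force: [0.1, 1.4, -0.3]
width: 0.501
grip_force: 0.3
```

Request:
step_arm:
  commands:
    - {"fingers": 0, "dx": 0.01, "dy": 0, "dz": 0, "roll": 0}
    - {"fingers": 0, "dx": 0.022, "dy": 0, "dz": -0.02, "roll": 0}
    - {"fingers": 0, "dx": 0.04, "dy": 0, "dz": -0.06, "roll": 0}
    - {"fingers": 0, "dx": 0.08, "dy": 0, "dz": -0.11, "roll": 0}
    - {"fingers": 0, "dx": 0.13, "dy": 0, "dz": -0.13, "roll": 0}
    - {"fingers": 0, "dx": 0.18, "dy": 0, "dz": -0.13, "roll": 0}
    - {"fingers": 0, "dx": 0.22, "dy": 0, "dz": -0.13, "roll": 0}
    - {"fingers": 0, "dx": 0.22, "dy": 0, "dz": -0.13, "roll": 0}

```text
time: 13.62
tool_pos: [0.5458, 0.0029, 0.1369]
tcp_rot: [2.216, 2.226, 0.002]
wrist_force: [-0.3, -0.3, 0.5]
width: 0.506
grip_force: 0.0
```

```bash
python3 -c "
from h import *
heads('pics/t6.png')"
```

```text
[ 52. 460.] c [ 28. 630.] size [112. 150.] ang 17.0
[240. 283.] c [427. 220.] size [69. 69.] ang 0.6
[515. 265.] c [ 472. -400.] size [74. 73.] ang 89.1
[456. 232.] c [ 545. -265.] size [75. 75.] ang 45.2
[183. 195.] c [622. 351.] size [69. 70.] ang 5.5
[241. 186.] c [644. 223.] size [68. 70.] ang 0.7
[314. 125.] c [787.  59.] size [95. 82.] ang 15.3
[370. 113.] c [830. -67.] size [189.  75.] ang 7.9
```

View pics/t6.png

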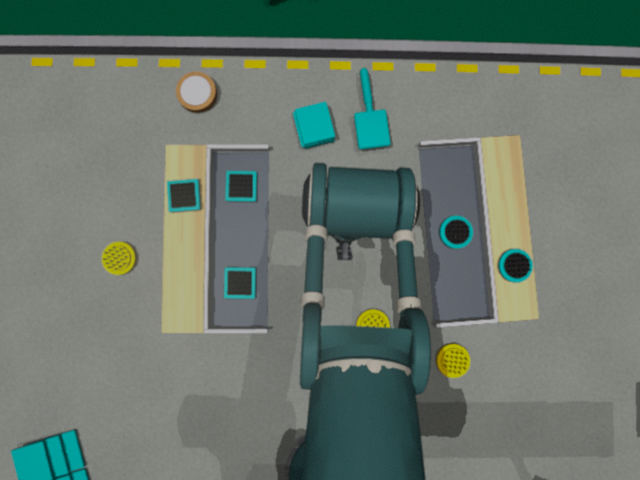

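The squares at (241,186) and (240,283) are fully inside the left pen and the round at (456,232) is fully inside the right pen. The brush and covers have not moved, and the arm is clear.

```bash
python3 -c "
from workcell import *
print(finish_job())"
```

```text
the job is handed in; nothing more can be done
None
```

The job is handed in at about 14 s of the 64 s allowed: both square heads are fully inside the left pen, the round head is fully inside the right pen, and the brush and covers were not moved.

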